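# Put the drip coffee filter together on its cup

### The arm

A 7-joint arm with a two-finger parallel gripper is mounted at the origin on a cart in front of the work surface, level with it; the furniture and walls round the work are solid. World frame = base frame: x ahead of the robot, y to its left, z up, the work surface at z = 0. Lengths are in m, angles in rad, forces in N, time in s.
With the tool pointing down it reaches from about 0.4 to 0.85 m from the base axis. Payload 6.9 kg.
Tool frame: the origin (TCP) lies midway between the tips of the shut fingers; the grasp point (between the pads) lies 19 mm behind it; z points along the fingers, y is the line along which they close (so a half turn about z gives the same grasp; the last joint's range is limited). The gripper opens to 85 mm and grips with 20 to 120 N. Pads are 22 mm wide; open, the fingers measure 114 mm over their backs; the gripper's body (76 mm by 85 mm) begins 54 mm behind the grasp point. The pads swing forward as they close: fully open they stand 13 mm farther back than shut.
Start: joints at [-1.109, 0.507, -0.238, 1.5, 0.126, 1.149, -0.155], TCP at [0.218, 0.586, 0.231] pointing down, gripper open.
Joint ranges: [-3.08, 3.08], [-0.24, 2.05], [-1.43, 1.35], [0, 2.5], [-1.52, 4.66], [0.17, 1.96], [-2.89, 2.89]. Speed limits (rad/s): [2.39, 2.39, 3.14, 3.14, 3.14, 3.14, 3.14].

### API

Orientations are given as a unit quaternion [x, y, z, w].
In Python, from plant import env gives the robot as it stands.
- The arm moves only by the tool drive_tool, never from a script. Its argument "steps" is a list of rows, each a list of 3 entries, a list of its own where there are three numbers: the shift along the tool's x, y, z in mm, then the turn, a rotation vector about the tool's x, y, z in rad, then the opening, from 0 (shut) to 1 (fully open). In form: [[[dx, dy, dz], [ax, ay, az], claw], ...]. A call has 1 to 10 rows; each row is the pose to reach, as a shift and turn from the pose commanded when the call began, along the tool's axes at that moment; what a row does not reach only later rows make up. A row lasts 1/8 s, in which the tool goes at most 62.5 mm and 10.7 degrees, less where a joint would pass 70% of its speed; a pose out of reach is approached as far as the arm can. A call with a gripper value outside its range is refused whole. The fingers move at their own pace and stop on an object; the grip force is fixed at half the most. Time passes only in rows, so rows that repeat a pose let the fingers close. It gives the time, the measured TCP pose, the force, the opening and the grip force at its end, in the units of the state.
- env.get_obs(): the state, without advancing time (a new reading comes with each control period).
- env.get_image(name): name is "side" or "top" or "wrist"; returns (picture, depth): 480x640x3 uint8, blue, green, red; 480x640 float32, m along the optical axis (not along the pixel's ray), 0 where there is no reading.
- env.camera_info(name): a dict with "fx", "fy", "cx", "cy" (pixels), "extrinsics" (4x4, takes a point from camera to world coordinates). Camera axes: x right, y down, z forward; pixel columns grow to the right and rows downward; lengths in m; the calibration is good to about 2 mm. A picture is of the moment at which its call begins: read the wrist's pose just before it. camera_info takes no time and is no camera call; for the wrist camera it gives the pose at the moment of the call.
- env.finish_job(): hands the job in; it is judged then, once.
The state is a dict: "time_s": time; "joints": joint angles; "dq": joint speeds; "effort": joint torques, N m; "position": TCP position; "orientation": TCP orientation; "wrist_force": force on the tool from outside, world axes, zero at the start; "torque": the same for the moment, N m; "finger_gap": finger opening in m; "finger_force": force on a finger pad.
Only numpy, scipy, OpenCV 4.12 (cv2) and the standard library are available. Lean on these libraries where they do the work, as an engineer would, in place of code of your own. Each camera call takes 0.05 s, during which the arm holds its last target. There are 200 camera calls.

### The job

Put the washed steel drip coffee filter back together on the green cup, which stays standing on its round board: first the wide spanner plate on the cup's mouth, collar up, then the chamber into the spanner's collar, then the press down inside the chamber, and last the cap on the chamber, each fully seated. Move the pieces one at a time and leave the honey jar, the timer and the little bowl where they stand.

Things in the scene. Friction and masses are not known exactly. Their poses are not given: they have to be found in the camera images.
- spanner: steel plate 88 mm across, about 70 g. On top an upright round collar, 63 mm outside (grip it across here), 57 mm inside; below a lip tapering from 47 to 41 mm, 6 mm deep, which drops into the cup's mouth. Origin: centre of the lip's lower edge, on which it stands upright on the worktop, z up; plate underside at z = 6 mm, plate top 9 mm, collar top 21 mm.
- chamber: steel beaker, open at the top, 36 mm high, about 90 g, 46 mm wide at its foot, 51 mm at z = 8 mm, 55 mm at the rim (50 mm inside); its perforated floor is at z = 6 mm. Grip it across the outside in its upper 20 mm. Its foot stands on the spanner's plate inside the collar. Origin: centre of its underside, z up; stands upright on the worktop.
- press: perforated steel disc, 41 mm across, 4 mm thick, about 50 g, with an upright central stem and a round steel knob 15 mm across from z = 33 to 47 mm: grip it there. The disc lies on the chamber's floor; the knob then ends 17 mm above the chamber's rim. Origin: centre of its underside, z up; stands upright on the worktop.
- cap: hollow steel dome with a dark wooden knob, 18 mm across, from z = 31 to 47 mm: grip it there. About 60 g. Flange 62 mm across, underside at z = 4 mm, rests on the chamber's rim; the lip below it, tapering from 43 to 39 mm, drops inside the rim; the dome clears the press's knob. Origin: centre of the lip's lower edge, on which it stands upright on the worktop, z up.
- cup_mouth (a point): centre of the mouth, at rim height, of the small green and white espresso cup, z up; the cup's handle points along -y of this frame. The cup is 48 mm high, 64 mm wide at the rim, about 54 mm inside it, and stands loose (130 g) on the round board, its rim 90 mm above the worktop.
- round_board: small round dark wooden board on four feet, 176 mm across, 42 mm high, fixed to the worktop; origin: centre of its underside, z up.
- honey_jar: glass honey jar with a dark lid, 65 mm across, 86 mm high, loose, to be left where it stands; origin: centre of its underside.
- kitchen_timer: round white and grey kitchen timer, 64 mm across, 49 mm high, loose, to be left where it stands; origin: centre of its underside.
- pinch_bowl: small grey-brown bowl, 62 mm across, 31 mm high, loose, to be left where it stands; origin: centre of its underside.
Mind the look-alikes: they are no part of the job. Leave any blue, purple or turquoise look-alike of the chamber alone.

How it is judged:
On the way, in this order (a step that is already met when the one before it is completed fails the run):
1. the spanner lies on the cup's mouth, its lip inside (horizontal distance between spanner and cup_mouth below 0.007 m and z of spanner in the frame of cup_mouth between -0.009 and -0.003 m and angle between spanner's own z axis and vertical below 0.08 rad), for 0.2 s.
2. the chamber stands on the spanner, inside its collar (all of step 1 and horizontal distance between chamber and spanner below 0.005 m and z of chamber in the frame of spanner between 0.006 and 0.012 m and angle between chamber's own z axis and vertical below 0.1 rad), for 0.2 s.
3. the press lies on the floor of the chamber (horizontal distance between chamber and spanner below 0.005 m and z of chamber in the frame of spanner between 0.006 and 0.012 m and angle between chamber's own z axis and vertical below 0.1 rad and horizontal distance between press and chamber below 0.005 m and z of press in the frame of chamber between 0.003 and 0.009 m and angle between press's own z axis and vertical below 0.12 rad), for 0.2 s.
4. the cap is seated on the chamber's rim (horizontal distance between chamber and spanner below 0.005 m and z of chamber in the frame of spanner between 0.006 and 0.012 m and angle between each of chamber, cap's own z axis and vertical below 0.1 rad and horizontal distance between cap and chamber below 0.006 m and z of cap in the frame of chamber between 0.029 and 0.035 m), for 0.2 s.
At the end, for the whole second after the job is handed in: Cup upright on its board (60 mm of its centre). Spanner's lip 3-9 mm below the cup's rim, within 7 mm of its centre; chamber in the collar within 5 mm, press on the chamber's floor within 5 mm, cap on its rim within 6 mm, all within 3 mm in height, tilt under 0.08 to 0.12 rad, at rest (all of step 1 and all of step 4 and horizontal distance between press and chamber below 0.005 m and z of press in the frame of chamber between 0.003 and 0.009 m and angle between press's own z axis and vertical below 0.12 rad and angle between cup_mouth's own z axis and vertical below 0.08 rad and height (world z) of cup_mouth between 0.085 and 0.096 m and horizontal distance between cup_mouth and round_board below 0.06 m and linear speed of each of spanner, chamber, press, cap below 0.02 m/s); the robot touches nothing.
It fails at once if the honey jar is pushed from its place (by more than 20 mm) (distance of honey_jar from where it was at the start of the episode above 0.02 m).
It fails at once if the kitchen timer is pushed from its place (by more than 20 mm) (distance of kitchen_timer from where it was at the start of the episode above 0.02 m).
It fails at once if the pinch bowl is pushed from its place (by more than 20 mm) (distance of pinch_bowl from where it was at the start of the episode above 0.02 m).
It also fails if it takes over 128 s, if anything falls off the work surface, if the arm or the gripper's body presses on something with over 40 N, if the wrist force passes 120 N, or if a joint passes its speed limit or range.

## Working session

There is one attempt and no reset: what is moved stays moved. The work goes in short steps, Python scripts to look and compute and a tool call to move; the robot and the scene stay as the last step left them, time stands still between calls to the robot, and variables do not carry over. Pictures are saved under pics/ and viewed, at most 14 in all, crops included, and the job is handed in when it is done.

Besides the shell and the picture viewer there is one more tool, called after "Emit:" in YAML: its name, and indented under it one key for each argument. drive_tool: Moves the arm, as the interface text tells. Its arguments: {"type":"object","properties":{"steps":{"type":"array"}},"required":["steps"]}

```bash
mkdir -p pics; ls
python3 - <<'E'
from plant import env
import cv2,numpy as np
o=env.get_obs();print({k:np.round(v,3).tolist() for k,v in o.items()})
for n in("side","top"):
    i,d=env.get_image(n);c=env.camera_info(n);print(n,{k:np.round(v,3).tolist() for k,v in c.items()})
    cv2.imwrite(f"pics/{n}0.png",i);np.savez(f"{n}0.npz",i=i,d=d)
E
```

```text
pics
{'time_s': 0.0, 'joints': [-1.11, 0.508, -0.238, 1.501, 0.126, 1.149, -0.155], 'dq': [-0.001, -0.001, 0.0, -0.001, 0.001, 0.001, -0.0], 'effort': [-0.0, -62.059, -2.187, -24.968, 0.013, 0.011, -0.0], 'position': [0.218, 0.585, 0.23], 'orientation': [0.177, 0.984, -0.001, -0.0], 'wrist_force': [-0.625, 0.747, -0.486], 'torque': [-0.071, -0.02, -0.069], 'finger_force': 0.0, 'finger_gap': 0.085}
side {'fx': 452.685, 'fy': 452.685, 'cx': 320.378, 'cy': 241.407, 'extrinsics': [[0.658, -0.423, 0.623, -0.056], [-0.753, -0.35, 0.557, -0.622], [-0.018, -0.836, -0.549, 0.627], [0.0, 0.0, 0.0, 1.0]]}
top {'fx': 607.323, 'fy': 607.323, 'cx': 317.238, 'cy': 239.651, 'extrinsics': [[-0.002, -0.995, 0.098, 0.417], [-1.0, 0.002, 0.005, -0.105], [-0.005, -0.098, -0.995, 1.464], [0.0, 0.0, 0.0, 1.0]]}
```

View pics/side0.png

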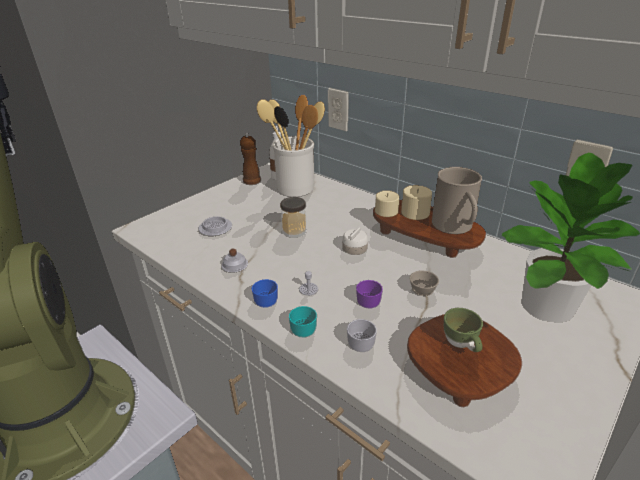

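View pics/top0.png

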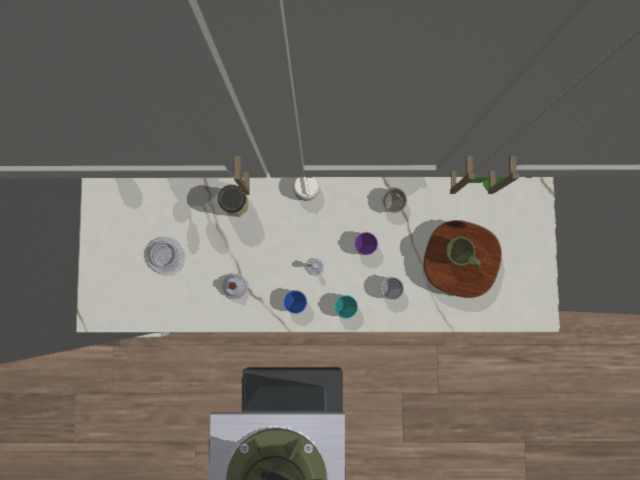

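The side view shows the spanner at (215,227), cap (234,260), press (309,286), steel chamber (362,337) and cup on board (463,328). The blue (265,293), turquoise (303,322) and purple (369,294) beakers are look-alikes. The steel-grey one at top-view (392,288) is the chamber. There are wall cabinets above the rear of the worktop.

```bash
cat > h.py <<'E'
import numpy as np,cv2
from plant import env
def ray(c,uv,z):
    E=np.array(c["extrinsics"]);d=E[:3,:3]@np.array([(uv[0]-c["cx"])/c["fx"],(uv[1]-c["cy"])/c["fy"],1])
    o=E[:3,3];return o+d*(z-o[2])/d[2]
def cloud(c,d):
    E=np.array(c["extrinsics"]);v,u=np.mgrid[:480,:640]
    p=np.stack([(u-c["cx"])/c["fx"]*d,(v-c["cy"])/c["fy"]*d,d],-1)
    return p@E[:3,:3].T+E[:3,3]
E
python3 - <<'E'
from h import *
z=np.load("top0.npz");c=env.camera_info("top");P=cloud(c,z["d"])
P[z["d"]==0]=0
X,Y,Z=P[...,0],P[...,1],P[...,2]
print("table z",np.median(Z[300:325,420:540]), "table x range",X[335-5,300],X[180,340])
m=((Z>.008)&(Z<.3)&(X>.25)).astype(np.uint8);m[:178]=0;m[330:]=0
n,l,s,ce=cv2.connectedComponentsWithStats(m)
for k in range(1,n):
    if s[k,4]<30: continue
    q=P[l==k];top=np.percentile(q[:,2],97);mid=(q[:,:2].min(0)+q[:,:2].max(0))/2
    print(s[k].tolist(),"top %.3f"%top,"mid",mid.round(3),"med",np.median(q,0).round(3))
m=(Z>.08)&(Z<.1);m[:,:440]=0;q=P[m];print("cup",q[:,:2].min(0),q[:,:2].max(0),q.mean(0))
# overhead obstacles seen by side camera
z=np.load("side0.npz");c=env.camera_info("side");P=cloud(c,z["d"])
for u,v in[(300,60),(420,60),(295,15),(460,30),(500,30),(180,30),(330,110),(200,40),(560,90)]:print((u,v),P[v,u].round(3))
E
python3 - <<'E'
import cv2
i=cv2.imread("pics/side0.png")[200:400,190:500];cv2.imwrite("pics/c1.png",cv2.resize(i,None,fx=2.5,fy=2.5,interpolation=2))
E
```

```text
table z -1.538620227192755e-05 table x range 0.34560065366824777 0.7073852327736556
[10, 178, 70, 152, 9293] top 0.294 mid [0.531 0.483] med [0.516 0.483 0.17 ]
[293, 178, 26, 23, 488] top 0.050 mid [ 0.682 -0.07 ] med [ 0.683 -0.071  0.039]
[470, 178, 19, 13, 116] top 0.188 mid [ 0.681 -0.454] med [ 0.673 -0.456  0.178]
[556, 178, 67, 136, 8007] top 0.293 mid [ 0.55  -0.677] med [ 0.533 -0.678  0.171]
[218, 185, 32, 32, 765] top 0.090 mid [0.65  0.098] med [0.645 0.095 0.084]
[381, 187, 26, 26, 217] top 0.035 mid [ 0.655 -0.28 ] med [ 0.667 -0.289  0.026]
[424, 219, 78, 79, 4784] top 0.087 mid [ 0.517 -0.444] med [ 0.512 -0.436  0.043]
[355, 232, 23, 23, 181] top 0.040 mid [ 0.551 -0.213] med [ 0.555 -0.222  0.025]
[147, 237, 36, 36, 647] top 0.023 mid [0.526 0.269] med [0.525 0.267 0.011]
[312, 262, 6, 7, 32] top 0.050 mid [ 0.499 -0.091] med [ 0.498 -0.093  0.045]
[222, 275, 25, 23, 409] top 0.048 mid [0.45  0.101] med [0.452 0.098 0.025]
[381, 277, 23, 23, 160] top 0.040 mid [ 0.445 -0.273] med [ 0.443 -0.281  0.03 ]
[284, 290, 23, 24, 169] top 0.040 mid [ 0.413 -0.046] med [ 0.417 -0.045  0.026]
[335, 295, 23, 23, 196] top 0.041 mid [ 0.403 -0.165] med [ 0.4   -0.169  0.021]
cup [ 0.39124356 -0.68107782] [ 0.69826743 -0.39148204] [ 0.53518556 -0.59742574  0.08945629]
(300, 60) [0.96  0.353 0.343]
(420, 60) [ 0.619 -0.238  0.47 ]
(295, 15) [0.621 0.036 0.517]
(460, 30) [ 0.586 -0.315  0.524]
(500, 30) [ 0.618 -0.358  0.524]
(180, 30) [0.64  0.456 0.454]
(330, 110) [0.947 0.228 0.222]
(200, 40) [0.64  0.378 0.439]
(560, 90) [ 0.639 -0.449  0.453]
```

View pics/c1.png

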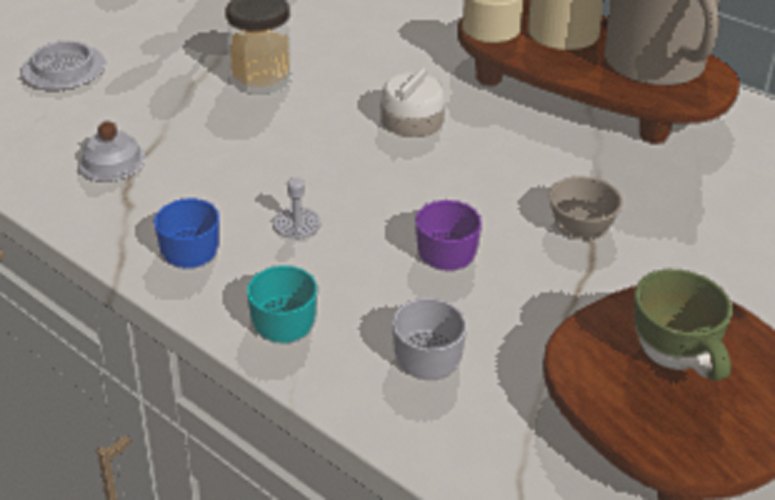

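The crop confirms the pieces: the grey steel beaker at crop (430,338) is the chamber, and the blue, turquoise and purple ones are not. Before moving I'll check the left side wall, and work out the cup and board centres.

Run:
```python
from h import *
for n in("top","side"):
    z=np.load(n+"0.npz");c=env.camera_info(n);P=cloud(c,z["d"]);P=P[z["d"]>0]
    for lo,hi in((.03,.3),(.3,.6),(.6,.9)):
        q=P[(P[:,1]>.42)&(P[:,1]<1)&(P[:,2]>lo)&(P[:,2]<hi)]
        if len(q):print(n,lo,hi,len(q),np.percentile(q,[0.5,50,99.5],axis=0).round(3).tolist())
z=np.load("top0.npz");c=env.camera_info("top");P=cloud(c,z["d"]);X,Y,Z=np.moveaxis(P,2,0)
m=(Z>.08)&(Z<.1)&(Y<-.33)&(Y>-.56)&(X<.62)&(X>.4);v,u=np.nonzero(m)
q=P[m];print("cup",q[:,:2].min(0),q[:,:2].max(0),len(q))
m=(Z>.034)&(Z<.05)&(Y<-.33)&(Y>-.56)&(X<.64)&(X>.4)
q=P[m];print("board",q[:,:2].min(0),q[:,:2].max(0))
```

```text
top 0.03 0.3 10229 [[0.304, 0.48, 0.032], [0.487, 0.483, 0.182], [0.693, 0.486, 0.299]]
top 0.3 0.6 2713 [[0.304, 0.48, 0.3], [0.499, 0.483, 0.328], [0.649, 0.486, 0.368]]
side 0.03 0.3 24128 [[0.204, 0.432, 0.032], [0.472, 0.485, 0.181], [0.954, 0.935, 0.299]]
side 0.3 0.6 23250 [[0.222, 0.429, 0.301], [0.437, 0.485, 0.406], [0.952, 0.732, 0.541]]
cup [ 0.49546266 -0.46846486] [ 0.55918619 -0.39148204] 247
board [ 0.42316975 -0.53118383] [ 0.60454804 -0.34762614]
```

Emit:
drive_tool:
  steps:
    - [[-21,-56,0],[0,0,0],1]
    - [[-42,-112,0],[0,0,0],1]
    - [[-72,-165,0],[0,0,0],1]
    - [[-94,-195,0],[0,0,0.17],1]
    - [[-149,-200,0],[0,0,0.34],1]
    - [[-208,-200,0],[0,0,0.52],1]
    - [[-268,-204,0],[0,0,0.69],1]
    - [[-325,-199,0],[0,0,0.86],1]
    - [[-381,-194,0],[0,0,1.04],1]
    - [[-381,-194,0],[0,0,1.215],1]

```text
time_s: 1.35
position: [0.5112, 0.2681, 0.2303]
orientation: [0.711, 0.703, -0.0, 0.001]
wrist_force: [-1.7, 1.3, 0.0]
finger_gap: 0.0855
finger_force: 0.0
```

```bash
cat >> h.py <<'E'
def snap(name):
    c=env.camera_info("wrist");i,d=env.get_image("wrist");cv2.imwrite(f"pics/{name}.png",i);np.savez(name+".npz",i=i,d=d)
    return c,i,d
def circ(P,zlo,zhi,xy,r):
    "fit circle to the outer hull of points in a height band near xy"
    q=P[(P[...,2]>zlo)&(P[...,2]<zhi)&(np.hypot(P[...,0]-xy[0],P[...,1]-xy[1])<r)]
    c,rad=cv2.minEnclosingCircle((q[:,:2]*1000).astype(np.float32))
    return np.round(c,1),round(rad,1),len(q)
def st():
    o=env.get_obs();from scipy.spatial.transform import Rotation as R
    r=R.from_quat(o["orientation"]).as_matrix();print("t %.2f"%o["time_s"],"tcp",np.round(o["position"],4),"yaw %.2f"%np.degrees(np.arctan2(r[1,0],r[0,0])),"tiltz",r[:2,2].round(4),"gap %.4f"%o["finger_gap"],"j",np.round(o["joints"],2),"F",np.round(o["wrist_force"],1),"ff",round(float(o["finger_force"]),1))
E
python3 - <<'E'
from h import *
st();c,i,d=snap("w1");print(np.round(c["extrinsics"],3).tolist(),c["fx"])
P=cloud(c,d);P[d==0]=9
for a,b in((.018,.024),(.006,.012)):print(circ(P,a,b,(.526,.269),.06))
E
```

```text
t 1.35 tcp [0.5112 0.2681 0.2303] yaw 89.32 tiltz [ 0.0012 -0.0023] gap 0.0855 j [-0.62  0.43  0.15  1.64 -0.07  1.08 -0.47] F [-1.7  1.3  0. ] ff 0.0
[[1.0, -0.011, -0.003, 0.512], [-0.011, -0.954, -0.301, 0.344], [0.001, 0.301, -0.954, 0.372], [0.0, 0.0, 0.0, 1.0]] 358.00416002481035
(array([525., 272.]), 31.5, 585)
(array([524.9, 272. ]), 44.0, 4826)
```

View pics/w1.png

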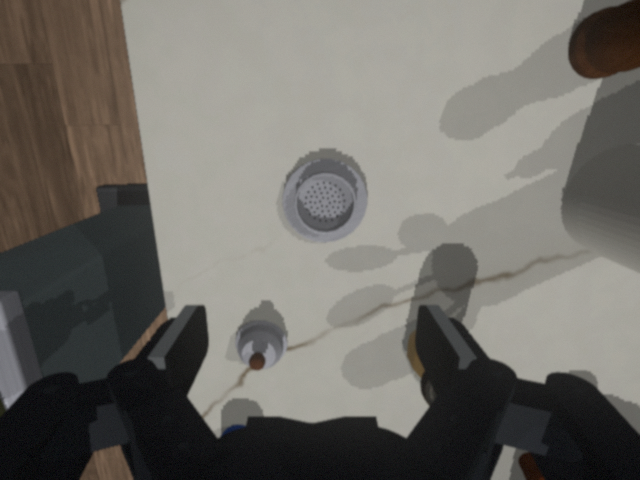

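The wrist view shows the spanner at (325,198). The fit gives its centre at (525,272) mm with radii 31.5 and 44.0, as stated.

Emit:
drive_tool:
  steps:
    - [[4,14,55],[0,0,0],1]
    - [[4,14,110],[0,0,0.012],1]
    - [[4,14,160],[0,0,0.012],1]
    - [[4,14,200],[0,0,0.012],1]
    - [[4,14,218],[0,0,0.012],1]
    - [[4,14,224],[0,0,0.012],1]
    - [[4,14,224],[0,0,0.012],0.5]
    - [[4,14,224],[0,0,0.012],0.5]
    - [[4,14,224],[0,0,0.012],0.5]
    - [[4,14,224],[0,0,0.012],0.5]

```text
time_s: 2.65
position: [0.5218, 0.2758, 0.0088]
orientation: [0.711, 0.703, 0.001, 0.0]
wrist_force: [-1.9, -0.9, 6.8]
finger_gap: 0.0591
finger_force: 63.9
```

Run:
```python
from h import *
st()
```

```text
t 2.65 tcp [0.5218 0.2758 0.0088] yaw 89.34 tiltz [0.0017 0.0013] gap 0.0591 j [-0.59  0.71  0.1   1.84 -0.12  0.6  -0.43] F [-1.9 -0.9  6.8] ff 63.9
```

Run:
```python
from h import *
c,i,d=snap("w2");P=cloud(c,d);P[d==0]=9
for a,b in((.018,.0225),(.006,.012)):print(circ(P,a,b,(.525,.272),.047))
i,d=env.get_image("side");cv2.imwrite("pics/s2.png",np.hstack([cv2.resize(i[170:290,130:290],(480,360)),cv2.resize(cv2.imread("pics/w2.png"),(320,240))] if 0 else [cv2.resize(i[170:290,130:290],(480,360)),cv2.copyMakeBorder(cv2.resize(cv2.imread("pics/w2.png"),(320,240)),0,120,0,0,0)]))
```

```text
(array([522.2, 282.2]), 42.4, 3619)
(array([521.6, 272.2]), 44.3, 19181)
```

View pics/s2.png

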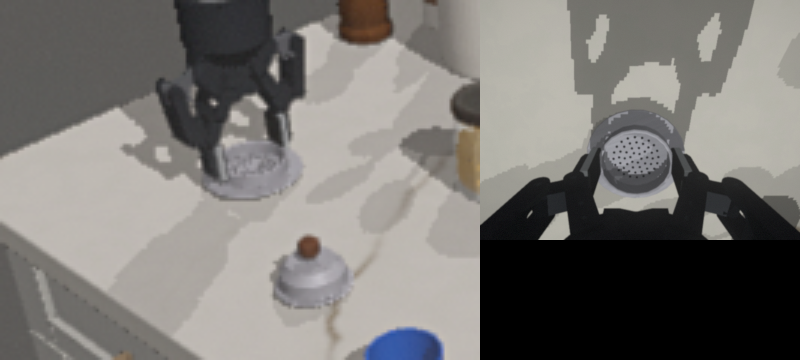

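The side and wrist crops show the fingers across the collar, but about 4 mm off centre in y because the previous measurement was taken before the arm settled. I'll re-grip centred.

Emit:
drive_tool:
  steps:
    - [[0,0,0],[0,0,0],1]
    - [[0,0,0],[0,0,0],1]
    - [[-4,0,0],[0,0,0.01],1]
    - [[-4,0,0],[0,0,0.01],1]

```text
time_s: 3.25
position: [0.5213, 0.2706, 0.0072]
orientation: [0.715, 0.699, -0.0, 0.0]
wrist_force: [0.5, 0.0, 0.4]
finger_gap: 0.0855
finger_force: 0.0
```

Run:
```python
from h import *
st()
```

```text
t 3.25 tcp [0.5213 0.2706 0.0072] yaw 88.69 tiltz [-0.0002 -0.0006] gap 0.0855 j [-0.58  0.71  0.1   1.85 -0.12  0.59 -0.43] F [0.5 0.  0.4] ff 0.0
```

Emit:
drive_tool:
  steps:
    - [[0,0,0],[0,0,0],0.5]
    - [[0,0,0],[0,0,0],0.5]
    - [[0,0,0],[0,0,0],0.5]
    - [[0,0,0],[0,0,0],0.5]
    - [[0,0,0],[0,0,0],0.5]

```text
time_s: 3.88
position: [0.5212, 0.2713, 0.0079]
orientation: [0.715, 0.699, 0.0, -0.0]
wrist_force: [-1.4, -1.2, 6.8]
finger_gap: 0.0596
finger_force: 62.8
```

Run:
```python
from h import *
st()
c,i,d=snap("w3");P=cloud(c,d);P[d==0]=9
print(circ(P,.006,.0115,(.522,.272),.047))
```

```text
t 3.88 tcp [0.5212 0.2713 0.0079] yaw 88.74 tiltz [0.0001 0.0002] gap 0.0596 j [-0.59  0.71  0.1   1.85 -0.12  0.59 -0.43] F [-1.4 -1.2  6.8] ff 62.8
(array([521.6, 272.5]), 44.2, 20245)
```

Gripped centred. Lifting, then carrying over.

Emit:
drive_tool:
  steps:
    - [[0,0,-15],[0,0,0],0.5]
    - [[0,0,-60],[0,0,0],0.5]
    - [[0,0,-115],[0,0,0],0.5]
    - [[-20,0,-165],[0,0,0],0.5]
    - [[-75,2,-190],[0,0,0],0.5]
    - [[-135,3,-190],[0,0,0],0.5]
    - [[-195,4,-190],[0,0,0],0.5]
    - [[-255,6,-190],[0,0,0],0.5]
    - [[-315,7,-190],[0,0,0],0.5]
    - [[-375,8,-190],[0,0,0],0.5]

```text
time_s: 5.18
position: [0.5207, -0.1056, 0.1982]
orientation: [0.715, 0.699, 0.0, 0.0]
wrist_force: [0.8, 0.8, -0.6]
finger_gap: 0.0592
finger_force: 65.2
```

Emit:
drive_tool:
  steps:
    - [[-60,1,0],[0,0,0],0.5]
    - [[-120,3,0],[0,0,0],0.5]
    - [[-180,4,0],[0,0,0],0.5]
    - [[-240,5,0],[0,0,0],0.5]
    - [[-300,7,0],[0,0,0],0.5]
    - [[-350,8,0],[0,0,-0.02],0.5]
    - [[-385,9,0],[0,0,-0.02],0.5]
    - [[-395,9,0],[0,0,-0.02],0.5]
    - [[-395,9,0],[0,0,-0.02],0.5]
    - [[-395,9,0],[0,0,-0.02],0.5]

```text
time_s: 6.42
position: [0.5221, -0.497, 0.1976]
orientation: [0.707, 0.707, 0.001, -0.0]
wrist_force: [-0.3, -0.2, -0.2]
finger_gap: 0.0593
finger_force: 65.1
```

Run:
```python
from h import *
st()
c,i,d=snap("w4");P=cloud(c,d);P[d==0]=9
hs=(i[...,0].astype(int)*1.3<i[...,1])
for a,b in((.083,.093),(.087,.093),(.17,.23)):print(circ(P,a,b,(.527,-.428),.06))
q=P[(P[...,2]>.15)&(P[...,2]<.25)&(abs(P[...,1]+.5)<.1)];print(np.percentile(q[:,2],[1,25,50,75,99]))
q=P[(P[...,2]>.03)&(P[...,2]<.12)];print(np.percentile(q,[1,50,99],axis=0))
```

```text
t 6.42 tcp [ 0.5221 -0.497   0.1976] yaw 89.99 tiltz [0.0006 0.0011] gap 0.0593 j [ 0.62  0.69  0.21  1.26 -0.15  1.21  0.84] F [-0.3 -0.2 -0.2] ff 65.1
(array([ 521.8, -430. ]), 42.5, 2644)
(array([ 523.2, -427.9]), 39.9, 1980)
(array([ 523.9, -474. ]), 37.7, 10541)
[0.15247244 0.1978084  0.19851579 0.20992849 0.24922425]
[[ 0.40425048 -0.67644723  0.0336862 ]
 [ 0.54067959 -0.45531569  0.04272905]
 [ 0.81912394 -0.3534587   0.11934257]]
```

View pics/w4.png

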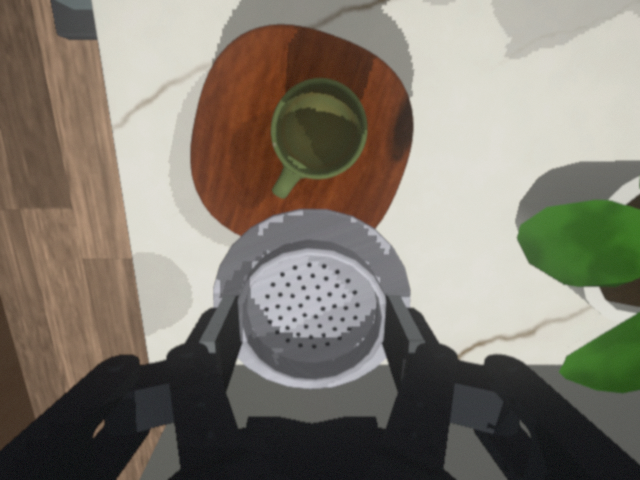

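The view shows the cup at (319,129), its handle at (285,185), and the held spanner level at about (313,300). Next I fit the rim and the collar ring with robust circles.

```bash
cat >> h.py <<'E'
from scipy.optimize import least_squares
def ring(P,zlo,zhi,xy,rlo,rhi):
    q=P[(P[...,2]>zlo)&(P[...,2]<zhi)]
    c=np.array(xy,float)
    for _ in range(5):
        r=np.hypot(*(q[:,:2]-c).T);k=q[(r>rlo)&(r<rhi)]
        c=least_squares(lambda p:np.hypot(k[:,0]-p[0],k[:,1]-p[1])-(rlo+rhi)/2,c,loss="soft_l1",f_scale=.001).x
    return (c*1000).round(1),len(k),np.median(k[:,2]).round(4),np.degrees(np.arctan2(*(k[:,:2]-c).T[::-1])).round(-1)
def ringp(*a):
    c,n,z,an=ring(*a);print(c,n,z,"sectors",len(set(an.tolist())))
E
python3 - <<'E'
from h import *
z=np.load("w4.npz");c=env.camera_info("wrist");P=cloud(c,z["d"]);P[z["d"]==0]=9
ringp(P,.0865,.0935,(.526,-.428),.025,.034)
ringp(P,.088,.092,(.526,-.428),.025,.034)
ringp(P,.2085,.214,(.522,-.497),.0275,.0325)
ringp(P,.1955,.2035,(.522,-.497),.036,.0445)
E
```

```text
[ 527.3 -421.5] 1904 0.0892 sectors 37
[ 527.2 -421.6] 1580 0.0894 sectors 37
[ 522.5 -495.4] 3286 0.2099 sectors 37
[ 522.4 -496.5] 6513 0.198 sectors 32
```

Emit:
drive_tool:
  steps:
    - [[50,5,0],[0,0,0],0.5]
    - [[74,5,25],[0,0,0],0.5]
    - [[74,5,60],[0,0,0],0.5]
    - [[74,5,85],[0,0,0],0.5]
    - [[74,5,95],[0,0,0],0.5]
    - [[74,5,100],[0,0,0],0.5]
    - [[74,5,103],[0,0,0],0.5]
    - [[74,5,104],[0,0,0],0.5]
    - [[74,5,104],[0,0,0],0.5]

```text
time_s: 7.6
position: [0.5266, -0.4252, 0.0938]
orientation: [0.708, 0.706, 0.0, 0.0]
wrist_force: [0.6, -0.4, -0.7]
finger_gap: 0.0594
finger_force: 65.1
```

Run:
```python
from h import *
st()
```

```text
t 7.60 tcp [ 0.5266 -0.4252  0.0938] yaw 89.87 tiltz [ 0.0006 -0.0005] gap 0.0594 j [ 0.53  0.71  0.2   1.53 -0.16  0.92  0.78] F [ 0.6 -0.4 -0.7] ff 65.1
```

Emit:
drive_tool:
  steps:
    - [[2,0,0],[0,0,0],0.5]
    - [[2,0,1.5],[0,0,0],0.5]
    - [[2,0,2],[0,0,0],0.5]
    - [[2,0,2],[0,0,0],0.8]
    - [[2,0,2],[0,0,0],1]
    - [[2,0,2],[0,0,0],1]
    - [[2,0,-20],[0,0,0],1]
    - [[2,0,-60],[0,0,0],1]
    - [[2,0,-105],[0,0,0],1]
    - [[-50,0,-125],[0,0,0],1]

```text
time_s: 8.85
position: [0.5298, -0.4718, 0.2221]
orientation: [0.705, 0.709, 0.002, 0.002]
wrist_force: [0.9, -0.8, -0.2]
finger_gap: 0.0854
finger_force: 0.0
```

Emit:
drive_tool:
  steps:
    - [[-20,0,0],[0,0,0],1]
    - [[-20,0,0],[0,0,0],1]
    - [[-20,0,0],[0,0,0],1]

```text
time_s: 9.22
position: [0.5266, -0.4937, 0.2176]
orientation: [0.708, 0.707, 0.0, -0.001]
wrist_force: [-0.2, 0.3, -0.3]
finger_gap: 0.0853
finger_force: 0.0
```

Run:
```python
from h import *
st()
c,i,d=snap("w5");P=cloud(c,d);P[d==0]=9
ringp(P,.1025,.108,(.527,-.422),.0275,.0325)
ringp(P,.09,.096,(.527,-.422),.033,.0445)
q=P[(P[...,2]>.09)&(P[...,2]<.097)&(np.hypot(P[...,0]-.527,P[...,1]+.422)<.044)&(np.hypot(P[...,0]-.527,P[...,1]+.422)>.034)]
print(np.linalg.lstsq(np.c_[q[:,:2],np.ones(len(q))],q[:,2],rcond=None)[0])
ringp(P,.033,.039,(.445,-.275),.022,.0285)
print(circ(P,.033,.039,(.445,-.275),.035))
```

```text
t 9.22 tcp [ 0.5266 -0.4937  0.2176] yaw 89.93 tiltz [-0.0004  0.0017] gap 0.0853 j [ 0.61  0.68  0.22  1.22 -0.14  1.26  0.83] F [-0.2  0.3 -0.3] ff 0.0
[ 526.9 -421.6] 1277 0.1046 sectors 37
[ 526.9 -421.6] 5194 0.0928 sectors 37
[ 0.00495554 -0.0007164   0.0898933 ]
[ 445. -275.] 0 nan sectors 0
(array([0., 0.]), 0.0, 0)
  return _methods._mean(a, axis=axis, dtype=dtype,
  ret = ret.dtype.type(ret / rcount)
```

View pics/w5.png

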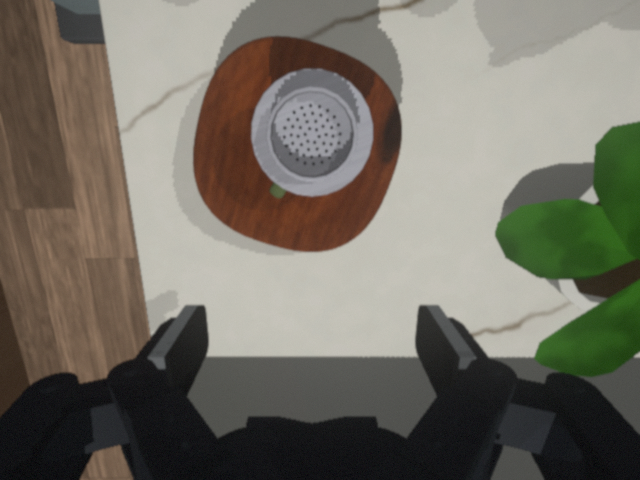

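The spanner is seated level at (312,130) in the view, centre (526.9,-421.6), plate top 0.0928. Now the chamber.

Emit:
drive_tool:
  steps:
    - [[55,-25,0],[0,0,0],1]
    - [[105,-55,0],[0,0,0],1]
    - [[150,-82,0],[0,0,0],1]
    - [[154,-82,0],[0,0,0],1]
    - [[154,-82,0],[0,0,0],1]
    - [[154,-82,0],[0,0,0],1]

```text
time_s: 10.02
position: [0.4453, -0.3416, 0.2183]
orientation: [0.708, 0.706, -0.0, 0.0]
wrist_force: [0.5, -0.3, 0.2]
finger_gap: 0.0856
finger_force: 0.0
```

Run:
```python
from h import *
st()
c,i,d=snap("w6");P=cloud(c,d);P[d==0]=9
print(circ(P,.0335,.039,(.445,-.273),.035))
ringp(P,.0335,.039,(.445,-.275),.024,.0285)
m=(np.hypot(P[...,0]-.445,P[...,1]+.273)<.03)&(P[...,2]>.02);print("bgr",np.median(i[m],0))
print(circ(P,.0335,.041,(.403,-.165),.035))
```

```text
t 10.03 tcp [ 0.4453 -0.3416  0.2183] yaw 89.88 tiltz [ 0.0005 -0.0009] gap 0.0856 j [ 0.45  0.42  0.23  1.7  -0.11  1.03  0.72] F [ 0.5 -0.3  0.2] ff 0.0
(array([ 443.8, -271.4]), 27.3, 527)
[ 443.9 -271.3] 527 0.0354 sectors 37
bgr [145. 141. 141.]
(array([ 401.4, -170.3]), 26.0, 289)
```

Emit:
drive_tool:
  steps:
    - [[45,-1.5,20],[0,0,0],1]
    - [[70,-1.5,60],[0,0,0],1]
    - [[70,-1.5,110],[0,0,0],1]
    - [[70,-1.5,160],[0,0,0],1]
    - [[70,-1.5,195],[0,0,0],1]
    - [[70,-1.5,206],[0,0,0],1]
    - [[70,-1.5,206],[0,0,0],1]
    - [[70,-1.5,206],[0,0,0],1]

```text
time_s: 11.08
position: [0.4441, -0.2716, 0.0135]
orientation: [0.708, 0.706, 0.0, 0.001]
wrist_force: [-0.1, 0.1, 0.5]
finger_gap: 0.0854
finger_force: 0.0
```

Run:
```python
from h import *
st()
```

```text
t 11.07 tcp [ 0.4441 -0.2716  0.0135] yaw 89.87 tiltz [ 0.0019 -0.0012] gap 0.0854 j [ 0.41  0.64  0.15  2.03 -0.19  0.49  0.69] F [-0.1  0.1  0.5] ff 0.0
```

Emit:
drive_tool:
  steps:
    - [[0,0,0],[0,0,0],0.4]
    - [[0,0,0],[0,0,0],0.4]
    - [[0,0,0],[0,0,0],0.4]
    - [[0,0,0],[0,0,0],0.4]
    - [[0,0,-15],[0,0,0],0.4]
    - [[0,0,-60],[0,0,0],0.4]
    - [[0,0,-115],[0,0,0],0.4]
    - [[-20,10,-150],[0,0,0],0.4]
    - [[-60,35,-165],[0,0,0],0.4]
    - [[-105,60,-165],[0,0,0],0.4]

```text
time_s: 12.32
position: [0.5046, -0.3767, 0.1805]
orientation: [0.707, 0.707, 0.001, 0.002]
wrist_force: [0.9, -0.6, -1.6]
finger_gap: 0.0519
finger_force: 63.1
```

Emit:
drive_tool:
  steps:
    - [[-35,18,0],[0,0,0],0.4]
    - [[-45,23,0],[0,0,0],0.4]
    - [[-45,23,0],[0,0,0],0.4]
    - [[-45,23,0],[0,0,0],0.4]
    - [[-45,23,0],[0,0,0],0.4]

```text
time_s: 12.95
position: [0.5259, -0.4197, 0.1777]
orientation: [0.707, 0.707, 0.0, -0.0]
wrist_force: [-0.2, 0.1, -1.5]
finger_gap: 0.0515
finger_force: 63.1
```

Run:
```python
from h import *
st();o=env.get_obs()["position"]
c,i,d=snap("w7");P=cloud(c,d);P[d==0]=9
q=P[(np.hypot(P[...,0]-o[0],P[...,1]-o[1])<.029)&(P[...,2]>.12)&(P[...,2]<o[2]+.05)];print(np.percentile(q[:,2],[1,10,50,90,99]))
for a in(.018,.02,.022,.024):ringp(P,o[2]+a,o[2]+a+.004,o[:2],.024,.0285)
ringp(P,.102,.108,(.527,-.422),.0275,.0325)
```

```text
t 12.95 tcp [ 0.5259 -0.4197  0.1777] yaw 89.94 tiltz [0.0002 0.0005] gap 0.0515 j [ 0.52  0.63  0.22  1.44 -0.14  1.09  0.76] F [-0.2  0.1 -1.5] ff 63.1
[0.16807397 0.16890699 0.18478193 0.20350552 0.21889951]
[ 526.2 -419.5] 2984 0.1985 sectors 37
[ 526.2 -419.8] 2458 0.1989 sectors 37
[ 526.2 -419.5] 412 0.2004 sectors 37
[ 526.2 -417.2] 264 0.2039 sectors 11
[ 526.9 -421.5] 883 0.1046 sectors 24
```

View pics/w7.png

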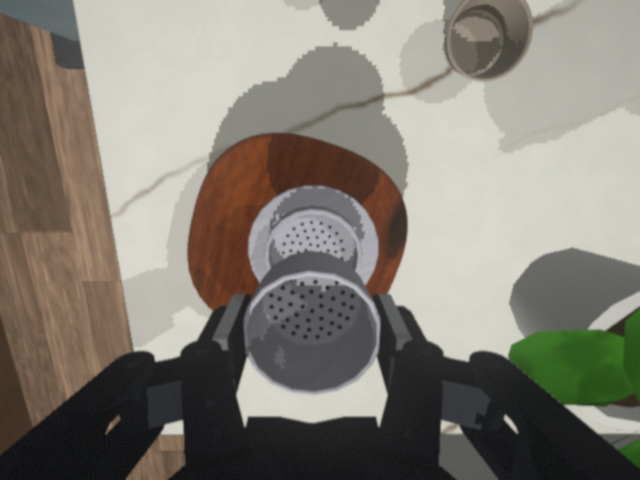

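The chamber is held upright at (312,330) above the collar. Offsets are dx +0.7, dy −2, and 69.5 mm down.

Emit:
drive_tool:
  steps:
    - [[-2,1,20],[0,0,0],0.4]
    - [[-2,1,40],[0,0,0],0.4]
    - [[-2,1,53],[0,0,0],0.4]
    - [[-2,1,53],[0,0,0],0.4]
    - [[-2,1,53],[0,0,0],0.4]

```text
time_s: 13.62
position: [0.5273, -0.4232, 0.1251]
orientation: [0.708, 0.706, 0.0, 0.001]
wrist_force: [-0.2, -0.0, -1.2]
finger_gap: 0.0522
finger_force: 63.1
```

Run:
```python
from h import *
st();o=env.get_obs()["position"]
c,i,d=snap("w8");P=cloud(c,d);P[d==0]=9
ringp(P,o[2]+.019,o[2]+.023,o[:2],.024,.0285)
ringp(P,.102,.108,(.527,-.422),.0275,.0325)
```

```text
t 13.62 tcp [ 0.5273 -0.4232  0.1251] yaw 89.89 tiltz [ 0.0008 -0.0007] gap 0.0522 j [ 0.52  0.68  0.21  1.5  -0.16  0.98  0.77] F [-0.2 -0.  -1.2] ff 63.1
[ 527.5 -423. ] 2815 0.1461 sectors 37
[ 527.  -421.5] 1342 0.1046 sectors 22
```

Emit:
drive_tool:
  steps:
    - [[1.5,-0.5,0],[0,0,0],0.4]
    - [[1.5,-0.5,6],[0,0,0],0.4]
    - [[1.5,-0.5,11],[0,0,0],0.4]
    - [[1.5,-0.5,14],[0,0,0],0.4]
    - [[1.5,-0.5,16],[0,0,0],0.4]
    - [[1.5,-0.5,17],[0,0,0],0.4]
    - [[1.5,-0.5,17],[0,0,0],0.4]

```text
time_s: 14.55
position: [0.5265, -0.4215, 0.1074]
orientation: [0.708, 0.706, -0.0, 0.0]
wrist_force: [-0.7, 0.5, -0.6]
finger_gap: 0.0519
finger_force: 63.2
```

Run:
```python
from h import *
st();o=env.get_obs()["position"]
c,i,d=snap("w9");P=cloud(c,d);P[d==0]=9
ringp(P,o[2]+.019,o[2]+.023,o[:2],.024,.0285)
```

```text
t 14.55 tcp [ 0.5265 -0.4215  0.1074] yaw 89.89 tiltz [ 0.0002 -0.0002] gap 0.0519 j [ 0.53  0.69  0.2   1.52 -0.16  0.94  0.77] F [-0.7  0.5 -0.6] ff 63.2
[ 526.7 -421.3] 2825 0.1285 sectors 37
```

Emit:
drive_tool:
  steps:
    - [[0,0,0.5],[0,0,0],0.4]
    - [[0,0,0.5],[0,0,0],0.75]
    - [[0,0,0.5],[0,0,0],1]
    - [[0,0,0.5],[0,0,0],1]
    - [[0,0,-20],[0,0,0],1]
    - [[0,0,-60],[0,0,0],1]
    - [[0,0,-110],[0,0,0],1]
    - [[0,0,-120],[0,0,0],1]
    - [[0,0,-120],[0,0,0],1]

```text
time_s: 15.72
position: [0.5266, -0.4215, 0.2278]
orientation: [0.708, 0.706, 0.0, 0.001]
wrist_force: [0.0, 0.3, -1.0]
finger_gap: 0.0856
finger_force: 0.0
```

Run:
```python
from h import *
st()
c,i,d=snap("w10");P=cloud(c,d);P[d==0]=9
print(circ(P,.126,.132,(.527,-.4215),.035))
ringp(P,.126,.132,(.527,-.4215),.024,.0285)
ringp(P,.1025,.108,(.527,-.4215),.0285,.0325)
ringp(P,.09,.096,(.527,-.4215),.033,.0445)
```

```text
t 15.72 tcp [ 0.5266 -0.4215  0.2278] yaw 89.89 tiltz [ 0.001  -0.0007] gap 0.0856 j [ 0.52  0.59  0.22  1.36 -0.13  1.2   0.75] F [ 0.   0.3 -1. ] ff 0.0
(array([ 526.5, -422.1]), 27.5, 827)
[ 526.6 -421.6] 827 0.1284 sectors 37
[ 526.9 -422.2] 516 0.1046 sectors 22
[ 526.9 -423.1] 3125 0.0928 sectors 37
```

Chamber seated (rim 0.1284, concentric). On to the press.

Emit:
drive_tool:
  steps:
    - [[55,-5,0],[0,0,0],1]
    - [[115,-10,0],[0,0,0],1]
    - [[175,-15,0],[0,0,0],1]
    - [[235,-22,0],[0,0,0],1]
    - [[290,-28,0],[0,0,0],1]
    - [[318,-29,0],[0,0,0],1]
    - [[320,-29,0],[0,0,0],1]
    - [[320,-29,0],[0,0,0],1]

```text
time_s: 16.77
position: [0.4976, -0.1021, 0.2264]
orientation: [0.708, 0.706, -0.001, -0.0]
wrist_force: [-0.4, -0.6, -0.2]
finger_gap: 0.0854
finger_force: 0.0
```

Run:
```python
from h import *
st()
c,i,d=snap("w11");P=cloud(c,d);P[d==0]=9
print("knob",circ(P,.034,.05,(.497,-.094),.02),"disc",circ(P,.002,.0065,(.497,-.094),.024))
q=P[(np.hypot(P[...,0]-.497,P[...,1]+.094)<.02)];print(q[:,2].max())
```

```text
t 16.77 tcp [ 0.4976 -0.1021  0.2264] yaw 89.86 tiltz [-0.0017 -0.0005] gap 0.0854 j [ 0.01  0.33  0.2   1.81 -0.08  1.    0.24] F [-0.4 -0.6 -0.2] ff 0.0
knob (array([496.8, -89.5]), 7.4, 222) disc (array([496.8, -89.5]), 20.5, 958)
0.3238659947209671
```

View pics/w11.png

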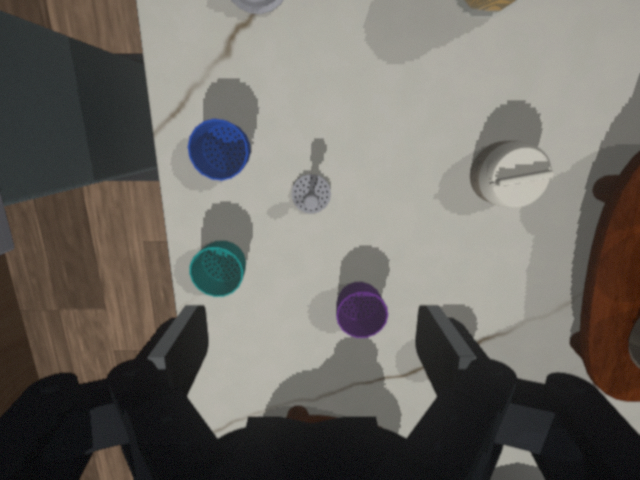

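The press is at (311,190), centre (496.8,-89.5), and its radii match. I'll grip the knob with the tips at z≈33 mm so the fingers stay above the chamber's rim.

Emit:
drive_tool:
  steps:
    - [[12,-1,40],[0,0,0],1]
    - [[12.5,-1,95],[0,0,0],1]
    - [[12.5,-1,150],[0,0,0],1]
    - [[12.5,-1,185],[0,0,0],1]
    - [[12.5,-1,193],[0,0,0],1]
    - [[12.5,-1,193],[0,0,0],1]
    - [[12.5,-1,193],[0,0,0],0.5]

```text
time_s: 17.7
position: [0.4981, -0.0895, 0.0356]
orientation: [0.708, 0.706, 0.001, 0.001]
wrist_force: [-0.2, -0.8, 1.5]
finger_gap: 0.0698
finger_force: 0.0
```

Run:
```python
from h import *
st()
```

```text
t 17.70 tcp [ 0.4981 -0.0895  0.0356] yaw 89.85 tiltz [ 0.0025 -0.0005] gap 0.0698 j [ 0.04  0.59  0.14  2.05 -0.15  0.51  0.28] F [-0.2 -0.8  1.5] ff 0.0
```

Emit:
drive_tool:
  steps:
    - [[0,-1,2],[0,0,0],0.4]
    - [[0,-1,2],[0,0,0],0]
    - [[0,-1,2],[0,0,0],0]
    - [[0,-1,2],[0,0,0],0]
    - [[0,-1,2],[0,0,0],0]
    - [[0,-1,2],[0,0,0],0]
    - [[0,-1,-15],[0,0,0],0]
    - [[0,-1,-60],[0,0,0],0]
    - [[0,-1,-120],[0,0,0],0]
    - [[0,-1,-175],[0,0,0],0]

```text
time_s: 18.95
position: [0.4956, -0.0889, 0.211]
orientation: [0.708, 0.706, -0.0, -0.0]
wrist_force: [0.7, -0.8, -1.0]
finger_gap: 0.0117
finger_force: 58.8
```

Emit:
drive_tool:
  steps:
    - [[-60,6,0],[0,0,0],0]
    - [[-120,12,0],[0,0,0],0]
    - [[-180,18,0],[0,0,0],0]
    - [[-240,24,0],[0,0,0],0]
    - [[-295,28,0],[0,0,0],0]
    - [[-325,30,0],[0,0,0],0]
    - [[-332,30,0],[0,0,0],0]
    - [[-332,30,0],[0,0,0],0]
    - [[-332,30,0],[0,0,0],0]

```text
time_s: 20.08
position: [0.5261, -0.4189, 0.2093]
orientation: [0.707, 0.707, 0.001, -0.0]
wrist_force: [0.5, -0.1, 0.5]
finger_gap: 0.0118
finger_force: 58.8
```

Run:
```python
from h import *
st();o=env.get_obs()["position"]
c,i,d=snap("w12");P=cloud(c,d);P[d==0]=9
for a in(.02,.024,.028,.032,.036):print(a,circ(P,o[2]-a-.004,o[2]-a,o[:2],.03))
ringp(P,.126,.132,(.527,-.4215),.024,.0285)
```

```text
t 20.07 tcp [ 0.5261 -0.4189  0.2093] yaw 90.00 tiltz [0.0002 0.0012] gap 0.0118 j [ 0.51  0.6   0.23  1.4  -0.15  1.16  0.76] F [ 0.5 -0.1  0.5] ff 58.8
0.02 (array([ 526.4, -418.2]), 3.9, 51)
0.024 (array([ 527.2, -418. ]), 19.3, 90)
0.028 (array([ 526.7, -419.8]), 20.6, 2863)
0.032 (array([ 525.5, -409.7]), 17.3, 11)
0.036 (array([0., 0.]), 0.0, 0)
[ 526.5 -422. ] 554 0.1286 sectors 24
```

View pics/w12.png

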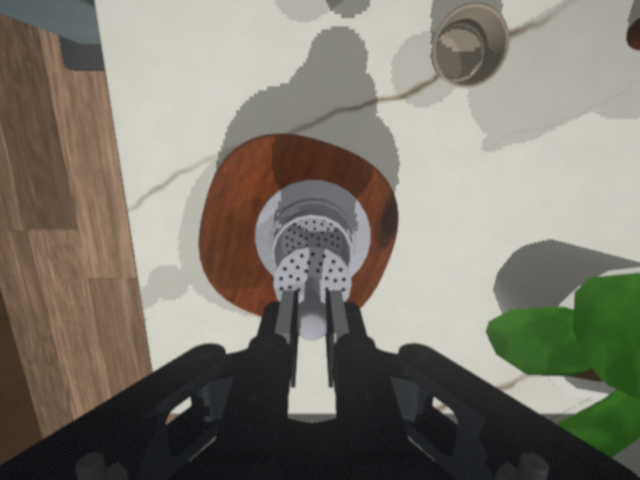

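The press is held upright over the chamber, its disc at (312,275). Moving down to just above the rim for a check.

Emit:
drive_tool:
  steps:
    - [[-3,0.5,20],[0,0,0],0]
    - [[-3,0.5,38],[0,0,0],0]
    - [[-3,0.5,38],[0,0,0],0]
    - [[-3,0.5,38],[0,0,0],0]

```text
time_s: 20.62
position: [0.5265, -0.4236, 0.1723]
orientation: [0.708, 0.707, 0.0, 0.001]
wrist_force: [-0.3, 0.4, -0.4]
finger_gap: 0.0119
finger_force: 58.8
```

Run:
```python
from h import *
st();o=env.get_obs()["position"]
c,i,d=snap("w13");P=cloud(c,d);P[d==0]=9
q=P[(P[...,2]>o[2]-.033)&(P[...,2]<o[2]-.027)&(np.hypot(P[...,0]-o[0],P[...,1]-o[1])<.022)]
print(np.linalg.lstsq(np.c_[q[:,:2]-o[:2],np.ones(len(q))],q[:,2],rcond=None)[0].round(4),q.min(0),q.max(0))
print(circ(P,o[2]-.033,o[2]-.027,o[:2],.0225))
ringp(P,.126,.132,(.527,-.4215),.024,.0285)
```

```text
t 20.62 tcp [ 0.5265 -0.4236  0.1723] yaw 89.93 tiltz [ 0.001  -0.0005] gap 0.0119 j [ 0.51  0.64  0.23  1.44 -0.15  1.08  0.77] F [-0.3  0.4 -0.4] ff 58.8
[ 0.0081 -0.0087  0.143 ] [ 0.50667534 -0.43545635  0.1393485 ] [ 0.54735001 -0.40392616  0.14523392]
(array([ 527. , -424.1]), 20.4, 2927)
[ 526.6 -421.9] 882 0.1286 sectors 28
```

Emit:
drive_tool:
  steps:
    - [[2,0,0],[0,0,0],0]
    - [[2,0,15],[0,0,0],0]
    - [[2,0,28],[0,0,0],0]
    - [[2,0,35],[0,0,0],0]
    - [[2,0,38],[0,0,0],0]
    - [[2,0,39],[0,0,0],0]
    - [[2,0,39],[0,0,0],0]

```text
time_s: 21.55
position: [0.5261, -0.4221, 0.1326]
orientation: [0.708, 0.706, 0.0, 0.0]
wrist_force: [1.3, -0.3, -0.2]
finger_gap: 0.0117
finger_force: 58.8
```

Run:
```python
from h import *
st()
```

```text
t 21.55 tcp [ 0.5261 -0.4221  0.1326] yaw 89.89 tiltz [ 0.0004 -0.0004] gap 0.0117 j [ 0.52  0.67  0.22  1.49 -0.16  1.    0.78] F [ 1.3 -0.3 -0.2] ff 58.8
```

Emit:
drive_tool:
  steps:
    - [[0,0,0.5],[0,0,0],0]
    - [[0,0,0.5],[0,0,0],0.5]
    - [[0,0,0.5],[0,0,0],0.5]
    - [[0,0,0.5],[0,0,0],0.6]
    - [[0,0,-20],[0,0,0],1]
    - [[0,0,-60],[0,0,0],1]
    - [[0,0,-95],[0,0,0],1]
    - [[0,0,-95],[0,0,0],1]
    - [[0,0,-95],[0,0,0],1]

```text
time_s: 22.68
position: [0.5257, -0.4216, 0.2268]
orientation: [0.708, 0.706, 0.0, -0.0]
wrist_force: [0.7, 1.0, -0.9]
finger_gap: 0.0852
finger_force: 0.0
```

Run:
```python
from h import *
st()
c,i,d=snap("w14");P=cloud(c,d);P[d==0]=9
print("knob",circ(P,.133,.155,(.5265,-.422),.015))
q=P[np.hypot(P[...,0]-.5265,P[...,1]+.422)<.02];k=q[:,2]<.2
print("top z",np.percentile(q[k,2],99.5),"disc z",np.median(q[k&(q[:,2]<.11),2]))
ringp(P,.126,.132,(.527,-.4215),.024,.0285)
ringp(P,.09,.096,(.527,-.4215),.033,.0445)
```

```text
t 22.68 tcp [ 0.5257 -0.4216  0.2268] yaw 89.89 tiltz [-0.0004  0.0005] gap 0.0852 j [ 0.51  0.59  0.24  1.37 -0.14  1.2   0.76] F [ 0.7  1.  -0.9] ff 0.0
knob (array([ 526.5, -422.6]), 7.4, 440)
top z 0.14678335477140897 disc z 0.10273791387763462
[ 526.5 -421.6] 809 0.1285 sectors 37
[ 526.9 -423.1] 3159 0.0927 sectors 37
```

Press seated. Now the cap.

Emit:
drive_tool:
  steps:
    - [[55,-5,0],[0,0,0],1]
    - [[115,-12,0],[0,0,0],1]
    - [[175,-20,0],[0,0,0],1]
    - [[235,-30,0],[0,0,0],1]
    - [[295,-40,0],[0,0,0],1]
    - [[355,-50,0],[0,0,0],1]
    - [[415,-60,0],[0,0,0],1]
    - [[470,-70,0],[0,0,0],1]
    - [[505,-75,0],[0,0,0],1]
    - [[515,-75,0],[0,0,0],1]

```text
time_s: 23.98
position: [0.4509, 0.0956, 0.2264]
orientation: [0.706, 0.708, -0.001, -0.001]
wrist_force: [-1.3, -0.7, 0.1]
finger_gap: 0.0859
finger_force: 0.0
```

Emit:
drive_tool:
  steps:
    - [[0,0,0],[0,0,0],1]
    - [[0,0,0],[0,0,0],1]

```text
time_s: 24.22
position: [0.4521, 0.0915, 0.227]
orientation: [0.709, 0.706, -0.001, 0.0]
wrist_force: [-0.9, -0.9, 0.5]
finger_gap: 0.0853
finger_force: 0.0
```

Run:
```python
from h import *
st()
c,i,d=snap("w15");P=cloud(c,d);P[d==0]=9
print("knob",circ(P,.034,.05,(.451,.1),.02),"flange",circ(P,.004,.03,(.451,.1),.04))
```

```text
t 24.23 tcp [0.4521 0.0915 0.227 ] yaw 89.75 tiltz [-0.0006 -0.0009] gap 0.0853 j [-0.36  0.26  0.14  1.92 -0.04  0.97 -0.21] F [-0.9 -0.9  0.5] ff 0.0
knob (array([450. , 102.9]), 8.9, 295) flange (array([449.8, 102.7]), 30.9, 2493)
```

View pics/w15.png

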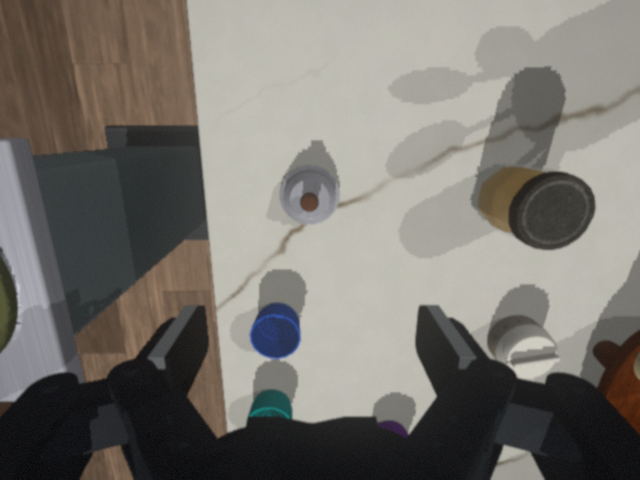

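The cap is at (310,197), knob and flange centred at (450.0,102.8), sizes as stated.

Emit:
drive_tool:
  steps:
    - [[11,-2,40],[0,0,0],1]
    - [[11.5,-2,95],[0,0,0],1]
    - [[11.5,-2,150],[0,0,0],1]
    - [[11.5,-2,185],[0,0,0],1]
    - [[11.5,-2,196],[0,0,0],1]
    - [[11.5,-2,196],[0,0,0],1]
    - [[11.5,-2,196],[0,0,0],0.6]

```text
time_s: 25.15
position: [0.451, 0.1046, 0.0325]
orientation: [0.708, 0.706, 0.001, 0.001]
wrist_force: [0.3, -0.4, 0.5]
finger_gap: 0.0699
finger_force: 0.0
```

Run:
```python
from h import *
st()
```

```text
t 25.15 tcp [0.451  0.1046 0.0325] yaw 89.85 tiltz [0.0022 0.0005] gap 0.0699 j [-0.34  0.55  0.08  2.16 -0.1   0.43 -0.18] F [ 0.3 -0.4  0.5] ff 0.0
```

Emit:
drive_tool:
  steps:
    - [[-1.5,-1,1],[0,0,0],0.5]
    - [[-1.5,-1,1],[0,0,0],0.1]
    - [[-1.5,-1,1],[0,0,0],0]
    - [[-1.5,-1,1],[0,0,0],0]
    - [[-1.5,-1,1],[0,0,0],0]
    - [[-1.5,-1,1],[0,0,0],0]
    - [[-1.5,-1,-15],[0,0,0],0]
    - [[-1.5,-1,-60],[0,0,0],0]
    - [[-1.5,-1,-120],[0,0,0],0]
    - [[-1.5,-1,-182],[0,0,0],0]

```text
time_s: 26.4
position: [0.4483, 0.1031, 0.2149]
orientation: [0.708, 0.706, -0.001, -0.0]
wrist_force: [1.2, 1.4, -0.6]
finger_gap: 0.0146
finger_force: 58.8
```

Emit:
drive_tool:
  steps:
    - [[-55,5,0],[0,0,0],0]
    - [[-115,12,0],[0,0,0],0]
    - [[-175,20,0],[0,0,0],0]
    - [[-235,30,0],[0,0,0],0]
    - [[-295,40,0],[0,0,0],0]
    - [[-355,50,0],[0,0,0],0]
    - [[-415,60,0],[0,0,0],0]
    - [[-475,70,0],[0,0,0],0]
    - [[-510,76,0],[0,0,0],0]
    - [[-523,76,0],[0,0,0],0]

```text
time_s: 27.65
position: [0.523, -0.4221, 0.2122]
orientation: [0.709, 0.706, -0.001, -0.001]
wrist_force: [-0.2, -0.4, -0.9]
finger_gap: 0.0143
finger_force: 58.8
```

Emit:
drive_tool:
  steps:
    - [[0,0,0],[0,0,0],0]
    - [[0,0,0],[0,0,0],0]

```text
time_s: 27.9
position: [0.5245, -0.4179, 0.2134]
orientation: [0.707, 0.707, 0.001, -0.0]
wrist_force: [0.3, -0.1, -1.6]
finger_gap: 0.0147
finger_force: 58.8
```

Run:
```python
from h import *
st();o=env.get_obs()["position"]
c,i,d=snap("w16");P=cloud(c,d);P[d==0]=9
for a in(.018,.022,.026):print(circ(P,o[2]-a-.004,o[2]-a,o[:2],.034))
ringp(P,.126,.132,(.5265,-.4215),.024,.0285)
```

```text
t 27.90 tcp [ 0.5245 -0.4179  0.2134] yaw 89.99 tiltz [0.0002 0.0014] gap 0.0147 j [ 0.5   0.6   0.25  1.4  -0.16  1.17  0.77] F [ 0.3 -0.1 -1.6] ff 58.8
(array([ 525.2, -413.3]), 25.7, 291)
(array([ 525.2, -417.9]), 30.9, 1840)
(array([ 525. , -418.4]), 30.9, 145)
[ 526.5 -421.9] 321 0.1285 sectors 15
```

View pics/w16.png

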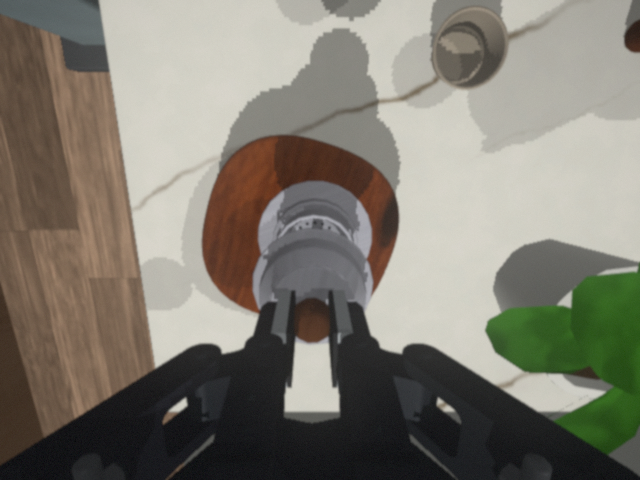

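The cap is held level at (312,270). Down to just above the knob, then check alignment.

Emit:
drive_tool:
  steps:
    - [[-3.5,1.5,15],[0,0,0],0]
    - [[-3.5,1.5,30],[0,0,0],0]
    - [[-3.5,1.5,30],[0,0,0],0]
    - [[-3.5,1.5,30],[0,0,0],0]

```text
time_s: 28.45
position: [0.5254, -0.4234, 0.1831]
orientation: [0.708, 0.706, -0.0, -0.0]
wrist_force: [-0.4, 0.4, -0.4]
finger_gap: 0.0143
finger_force: 58.8
```

Run:
```python
from h import *
st();o=env.get_obs()["position"]
c,i,d=snap("w17");P=cloud(c,d);P[d==0]=9
q=P[(abs(P[...,2]-o[2]+.024)<.008)&(np.hypot(P[...,0]-o[0],P[...,1]-o[1])<.034)&(np.hypot(P[...,0]-o[0],P[...,1]-o[1])>.027)];print("flange z",np.percentile(q[:,2]-o[2],[5,50,95]))
for a in(.020,.022,.024):print(circ(P,o[2]-a-.004,o[2]-a,o[:2],.034))
ringp(P,.09,.096,(.527,-.4215),.033,.0445)
```

```text
t 28.45 tcp [ 0.5254 -0.4234  0.1831] yaw 89.89 tiltz [-0.0003  0.0001] gap 0.0143 j [ 0.5   0.63  0.25  1.43 -0.16  1.11  0.78] F [-0.4  0.4 -0.4] ff 58.8
flange z [-0.02616762 -0.02502157 -0.02392433]
(array([ 526.6, -422.6]), 29.6, 386)
(array([ 526. , -423.8]), 30.8, 1858)
(array([ 526.2, -423.7]), 30.9, 1751)
[ 526.9 -421.5] 3377 0.0927 sectors 24
```

Emit:
drive_tool:
  steps:
    - [[2,0.5,3],[0,0,0],0]
    - [[2,0.5,12],[0,0,0],0]
    - [[2,0.5,19],[0,0,0],0]
    - [[2,0.5,23],[0,0,0],0]
    - [[2,0.5,25],[0,0,0],0]
    - [[2,0.5,26],[0,0,0],0]
    - [[2,0.5,26],[0,0,0],0]

```text
time_s: 29.38
position: [0.526, -0.4215, 0.1574]
orientation: [0.708, 0.706, -0.0, 0.0]
wrist_force: [-0.1, 0.1, -0.6]
finger_gap: 0.0142
finger_force: 58.8
```

Run:
```python
from h import *
st();o=env.get_obs()["position"]
c,i,d=snap("w18");P=cloud(c,d);P[d==0]=9
print(circ(P,o[2]-.027,o[2]-.023,o[:2],.034))
```

```text
t 29.38 tcp [ 0.526  -0.4215  0.1574] yaw 89.88 tiltz [ 0.0001 -0.0001] gap 0.0142 j [ 0.5   0.65  0.25  1.46 -0.17  1.05  0.78] F [-0.1  0.1 -0.6] ff 58.8
(array([ 526.6, -422. ]), 30.9, 1906)
```

Emit:
drive_tool:
  steps:
    - [[0,0,1],[0,0,0],0]
    - [[0,0,1],[0,0,0],0]
    - [[0,0,1],[0,0,0],0.5]
    - [[0,0,1],[0,0,0],0.7]
    - [[0,0,1],[0,0,0],0.8]
    - [[0,0,-20],[0,0,0],1]
    - [[0,0,-60],[0,0,0],1]
    - [[0,0,-75],[0,0,0],1]
    - [[0,0,-75],[0,0,0],1]
    - [[0,0,-75],[0,0,0],1]

```text
time_s: 30.68
position: [0.5255, -0.4209, 0.2308]
orientation: [0.708, 0.706, -0.0, -0.001]
wrist_force: [0.2, 0.1, 0.2]
finger_gap: 0.0855
finger_force: 0.0
```

Run:
```python
from h import *
st()
c,i,d=snap("w19");P=cloud(c,d);P[d==0]=9
print("flange",circ(P,.128,.14,(.5265,-.422),.034),"knob",circ(P,.158,.175,(.5265,-.422),.02))
q=P[(np.hypot(P[...,0]-.5265,P[...,1]+.422)<.02)&(P[...,2]<.2)];print("top",np.percentile(q[:,2],99.5))
ringp(P,.09,.096,(.527,-.4215),.033,.0445)
i,d=env.get_image("side");cv2.imwrite("pics/s19.png",cv2.resize(i[230:420,380:540],None,fx=3,fy=3))
```

```text
t 30.68 tcp [ 0.5255 -0.4209  0.2308] yaw 89.89 tiltz [-0.0017  0.0015] gap 0.0855 j [ 0.5   0.59  0.26  1.36 -0.15  1.21  0.77] F [0.2 0.1 0.2] ff 0.0
flange (array([ 526.6, -421.9]), 31.0, 1279) knob (array([ 526.1, -421.9]), 9.0, 680)
top 0.17243011999198057
[ 526.9 -422. ] 2560 0.0927 sectors 28
```

View pics/s19.png

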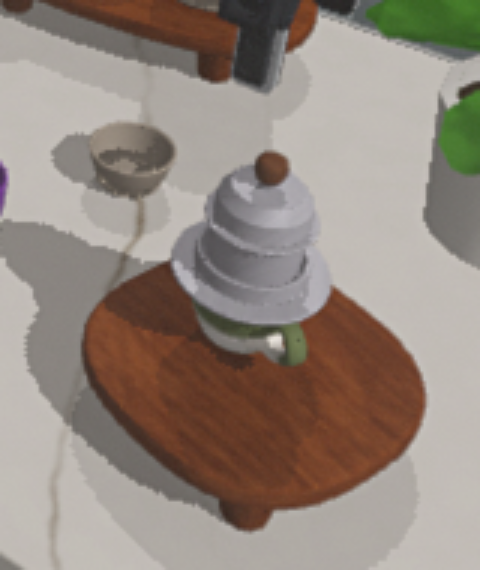

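The whole stack stands upright on the cup. The cap is centred with its top at 0.172 and the gripper is clear, so I'm handing it in.

```bash
python3 -c "
from plant import env
print(env.finish_job())"
```

```text
the job is handed in; nothing more can be done
None
```

The coffee filter is back together on the green cup (spanner, chamber, press, cap), and the job is handed in. My last measurements put every piece seated to within about 1 mm, but the hand-in did not report a pass or fail.

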